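# Tighten the four wing nuts of the gluing press crosswise

### The arm

A 6-joint arm with a two-finger parallel gripper is mounted at the origin on the work surface. World frame = base frame: x ahead of the robot, y to its left, z up, the work surface at z = 0. Lengths are in m, angles in rad, forces in N, time in s.
With the tool pointing down it reaches from about 0.375 to 0.825 m from the base axis. Payload 5.5 kg.
Tool frame: the origin (TCP) lies between the finger pads; the fingertips stand 22 mm ahead of it and the grasp point (between the pads) lies 3 mm ahead of it (r.tip_extent is the distance from the TCP to the fingertips, in m); z points along the fingers, y is the direction in which the jaws open and shut (so a half turn about z gives the same grasp; the last joint's range is limited). The gripper opens to 85 mm and grips with 20 to 120 N. Pads are 22 mm wide; open, the fingers measure 114 mm over their backs; the gripper's body (76 mm by 85 mm) begins 54 mm behind the grasp point. The pads swing forward as they close: fully open they stand 13 mm farther back than shut.
Start: joints at [1.317, 0.314, -0.047, 1.21, 0, 1.571], TCP at [0.151, 0.581, 0.253] pointing down, gripper open.
Joint ranges: [-2.67, 2.67], [-0.69, 1.73], [-1.03, 1.25], [-2.08, 2.16], [-1.42, 1.45], [-3.14, 3.14]. Speed limits (rad/s): [2.39, 2.39, 3.01, 3.14, 3.14, 3.14].

### API

Orientations are given as [roll, pitch, yaw] about the fixed x, y, z axes, in that order (R = Rz(yaw) Ry(pitch) Rx(roll)).
In Python, from station import r gives the robot as it stands. The module is installed in compiled form; this text tells all that it offers.
- The arm moves only by the tool step_arm, never from a script. Its arguments are lists of equal length, an entry for each row: "translation": the shift along the world's x, y, z each as a share of 0.12 m, from -1 to 1, a list of three; "yaw": the turn about the world's z as a share of 90 degrees, from -1 to 1; "hand": the gripper's target within -1 to 1 (fully open at 1, half-way at 0, shut at -1). A call has 1 to 12 rows; each row is the pose to reach, as a shift and turn from the pose commanded when the call began; what a row does not reach only later rows make up. A row lasts 1/12 s, in which the tool goes at most 41.7 mm and 7.16 degrees, less where a joint would pass 70% of its speed; a pose out of reach is approached as far as the arm can. A call with a number of a shift or a turn outside -1 to 1 is refused whole. A call with a gripper value outside its range is refused whole. The fingers move at their own pace and stop on an object; "force" is the grip in N (left out, the last holds). Time passes only in rows, so rows that repeat a pose let the fingers close. It gives the time, the measured TCP pose, the force and the opening at its end, in the units of the state.
- r.sense(): the state, without advancing time (a new reading comes with each control period).
- r.capture(name): name is "scene" or "side" or "wrist"; returns a dict with "color" (400x640x3 uint8, blue, green, red), "depth" (400x640 float32, m along the optical axis (not along the pixel's ray), 0 where there is no reading), "K" (3x3 intrinsics, pixels), "rvec" (rotation vector, rad) and "tvec" (3), from world to camera coordinates, as OpenCV has them; the wrist camera has in their place "T_tool_cam" (4x4, takes a point from camera to tool coordinates, whose origin is the TCP and whose axes are the flange's). Camera axes: x right, y down, z forward; pixel columns grow to the right and rows downward; lengths in m; the calibration is good to about 2 mm. A picture is of the moment at which its call begins: read the wrist's pose just before it.
- r.hand_in(): hands the job in, once; it reports no verdict.
The state is a dict: "time": time; "q": joint angles; "qd": joint speeds; "effort": joint torques, N m; "tcp_pos": TCP position; "eef_rot": TCP orientation; "force": force on the tool from outside, world axes, zero at the start; "moment": the same for the moment, N m; "gripper_width": finger opening in m.
Only numpy, scipy, OpenCV 4.12 (cv2) and the standard library are available. Lean on these libraries where they do the work, as an engineer would, in place of code of your own. Each camera call takes 0.05 s, during which the arm holds its last target. There are 200 camera calls.

### The job

Screw the pressing board of the gluing press down evenly: tighten its four wing nuts clockwise, just under half a turn each, one at a time and in cross order (any nut first, then the one diagonally opposite, then the other two). Turn each until you feel it come firmly up against its stop, then stop at once, because forcing it further crushes the work. The board must end fully home and level; leave everything else on the table alone.

Things in the scene. Friction and masses are not known exactly. Their poses are not given: they have to be found in the camera images.
- press: Screw-down gluing press fixed to the table: beech base board 190 x 190 x 18 mm; on it a pile of four plywood squares 92 x 92 mm, its top 50 mm above the table; four upright steel studs, 8 mm thick, at the corners of a 125 mm square. Origin: centre of the base board's underside, on the table; z up.
- plate: The press's plywood pressing board, 170 x 170 x 12 mm, on the four studs, held up against the nuts by springs. Origin: centre of its underside; z up. Fully home it lies flat on the pile, its top 62 mm above the table; at the start its corners are about 3 mm higher. Each corner follows its nut down.
- wings0 (a point): Centre of the wings of brass wing nut 0, on its stud's axis: the point to grip, 28 mm above the board. The wings stand upright: 52 mm long along this point's x axis, 10 mm thick along its y axis with flat faces, from 12 mm below to 12 mm above this point; a round hub lies below. Nuts 0, 1, 2, 3 follow one another round the board: 0 and 2 are diagonal, and 1 and 3.
- wings1 (a point): Centre of the wings of nut 1, made as nut 0. All nuts: right-handed thread, clockwise seen from above tightens; a nut sinks 8 mm per full turn (0.00127 m per rad), turns with about 0.06 N m before it is home, and stays where it is left.
- wings2 (a point): Centre of the wings of nut 2, made as nut 0. All nuts: fully home this point is 90 mm above the table, and there the nut meets a firm stop. Each starts 2.0 to 2.7 rad (just under half a turn) short of it; at which wing direction it comes home differs from nut to nut, is not known and has to be felt.
- wings3 (a point): Centre of the wings of nut 3, made as nut 0.
- wind0 (a joint): Load on nut 0, rad: the wings drive the nut's red collar (21 mm wide, with a 27 mm pointer, 5 mm high, on the board) through a torsion spring of 1.5 N m/rad; this is how far they are turned clockwise ahead of it, in proportion to the torque. 0 unloaded, about 0.04 as the nut runs down, more only once it is home. Firm: 0.15 (0.23 N m) or more; past 0.45 (0.68 N m) the work is crushed.
- wind1 (a joint): Load on nut 1, as wind0. All: when the wings are let go they spring back in line with the pointer (0), and the nut stays home.
- wind2 (a joint): Load on nut 2, as wind0.
- wind3 (a joint): Load on nut 3, as wind0.
- tiles_mid (a point): Bystander: middle of a pile of three loose plywood squares, 70 x 70 x 24 mm, beside the press.
- pencil_mid (a point): Bystander: middle of a yellow pencil, 170 mm long, 8 mm thick, lying beside the press.
- glue_mid (a point): Bystander: middle of a white glue bottle, 56 mm wide, 150 mm tall, standing.
- jar_mid (a point): Bystander: middle of a green paint jar, 60 mm wide, 70 mm tall, standing.
- hammer_grip (a point): Bystander: handle of a hammer lying on the table.
- mug_mid (a point): Bystander: middle of a blue mug, 72 mm wide, 85 mm tall, standing.
- block_mid (a point): Bystander: middle of a cork sanding block 110 x 55 x 35 mm.

How it is judged:
On the way, in this order (a step that is already met when the one before it is completed fails the run):
1. a first nut is home and firm (its wings wound up by 0.15 rad or more) (((z of wings0 in the frame of press below 0.0907 m and value of joint wind0 above 0.15 rad) or (z of wings1 in the frame of press below 0.0907 m and value of joint wind1 above 0.15 rad) or (z of wings2 in the frame of press below 0.0907 m and value of joint wind2 above 0.15 rad) or (z of wings3 in the frame of press below 0.0907 m and value of joint wind3 above 0.15 rad))), for 0.05 s.
2. the nut diagonally opposite is home and firm too (((z of each of wings0, wings2 in the frame of press below 0.0907 m and value of joint wind0 above 0.15 rad) or (z of each of wings1, wings3 in the frame of press below 0.0907 m and value of joint wind1 above 0.15 rad) or (z of each of wings2, wings0 in the frame of press below 0.0907 m and value of joint wind2 above 0.15 rad) or (z of each of wings3, wings1 in the frame of press below 0.0907 m and value of joint wind3 above 0.15 rad))), for 0.05 s.
3. a third nut is home and firm (((z of each of wings1, wings3 in the frame of press below 0.0907 m and z of wings0 in the frame of press below 0.0907 m and value of joint wind0 above 0.15 rad) or (z of each of wings2, wings0 in the frame of press below 0.0907 m and z of wings1 in the frame of press below 0.0907 m and value of joint wind1 above 0.15 rad) or (z of each of wings3, wings1 in the frame of press below 0.0907 m and z of wings2 in the frame of press below 0.0907 m and value of joint wind2 above 0.15 rad) or (z of each of wings0, wings2 in the frame of press below 0.0907 m and z of wings3 in the frame of press below 0.0907 m and value of joint wind3 above 0.15 rad))), for 0.05 s.
4. the last nut is home and firm (z of each of wings0, wings2, wings1, wings3 in the frame of press below 0.0907 m and value of joint any of wind0, wind1, wind2, wind3 above 0.15 rad), for 0.05 s.
At the end, for the whole second after the job is handed in: all four nuts within 0.7 mm of their home height (0.5 rad of turning), let go so that their wind-up has sprung back below 0.1 rad, the board within 1.5 mm of home and level within 0.008 rad (z of each of wings0, wings1, wings2, wings3 in the frame of press below 0.0907 m and value of joint each of wind0, wind1, wind2, wind3 below 0.1 rad and z of plate in the frame of press below 0.0515 m and angle between plate's own z axis and vertical below 0.008 rad); the robot touches nothing.
It fails at once if a nut is forced: its wings are wound up past 0.45 rad (0.68 N m) (value of joint any of wind0, wind1, wind2, wind3 above 0.45 rad).
It fails at once if cross order broken: a neighbouring nut has been turned more than about 1 rad (sunk 1.2 mm) before both nuts of one diagonal are home ((distance of each of wings0, wings1 from where it was at the start of the episode above 0.0012 m and not (z of each of wings0, wings2 in the frame of press below 0.0907 m) and not (z of each of wings1, wings3 in the frame of press below 0.0907 m)) or (distance of each of wings1, wings2 from where it was at the start of the episode above 0.0012 m and not (z of each of wings1, wings3 in the frame of press below 0.0907 m) and not (z of each of wings2, wings0 in the frame of press below 0.0907 m)) or (distance of each of wings2, wings3 from where it was at the start of the episode above 0.0012 m and not (z of each of wings2, wings0 in the frame of press below 0.0907 m) and not (z of each of wings3, wings1 in the frame of press below 0.0907 m)) or (distance of each of wings3, wings0 from where it was at the start of the episode above 0.0012 m and not (z of each of wings3, wings1 in the frame of press below 0.0907 m) and not (z of each of wings0, wings2 in the frame of press below 0.0907 m))).
It fails at once if a bystander moved more than 30 mm (distance of any of tiles_mid, pencil_mid, glue_mid, jar_mid, hammer_grip, mug_mid, block_mid from where it was at the start of the episode above 0.03 m).
It also fails if it takes over 72 s, if anything falls off the work surface, if the arm or the gripper's body presses on something with over 40 N, if the wrist force passes 120 N, or if a joint passes its speed limit or range.

## Working session

There is one attempt and no reset: what is moved stays moved. The work goes in short steps, Python scripts to look and compute and a tool call to move; the robot and the scene stay as the last step left them, time stands still between calls to the robot, and variables do not carry over. Pictures are saved under pics/ and viewed, about 8 in all and at most 12, crops included, and the job is handed in when it is done.

Besides the shell and the picture viewer there is one more tool, called after "Emit:" as name([rows], argument=value, ...), one row to a line, values as JSON. step_arm: Moves the arm, as the interface text tells. Its arguments: {"type":"object","properties":{"translation":{"type":"array","items":{"type":"array","items":{"type":"number","minimum":-1,"maximum":1}}},"yaw":{"type":"array","items":{"type":"number","minimum":-1,"maximum":1}},"hand":{"type":"array","items":{"type":"number"}},"force":{"type":"number"}},"required":["translation","yaw","hand"]}

```bash
mkdir -p pics; python3 - <<'E'
from station import r
import cv2,numpy as np
s=r.sense();print({k:np.round(v,3) for k,v in s.items()})
for n in("scene","side"):
    c=r.capture(n);cv2.imwrite(f"pics/{n}0.png",c["color"]);np.savez(f"{n}0.npz",**c)
    print(n,c["K"],c["rvec"],c["tvec"])
E
```

```text
{'time': np.float64(0.0), 'q': array([ 1.317,  0.314, -0.048,  1.21 , -0.   ,  1.571]), 'qd': array([ 0.001,  0.002,  0.   ,  0.001,  0.001, -0.001]), 'effort': array([ 2.0000e-03, -5.3959e+01,  3.3975e+01,  1.9000e-02,  1.0000e-03,
        0.0000e+00]), 'tcp_pos': array([0.151, 0.58 , 0.252]), 'eef_rot': array([-3.14 ,  0.   ,  2.888]), 'force': array([-0.222, -1.25 ,  0.144]), 'moment': array([-0.02 ,  0.013, -0.019]), 'gripper_width': np.float64(0.085)}
scene [[395.76418808   0.         318.60300264]
 [  0.         395.76418808 203.2770941 ]
 [  0.           0.           1.        ]] [ 1.64644656  1.82412635 -0.8414069 ] [ 0.04401598 -0.30938171  1.55527782]
side [[403.45023143   0.         312.5150642 ]
 [  0.         403.45023143 204.38570954]
 [  0.           0.           1.        ]] [ 0.28139418 -2.71692268  1.33803737] [0.57896538 0.12264095 1.17765376]
```

View pics/scene0.png

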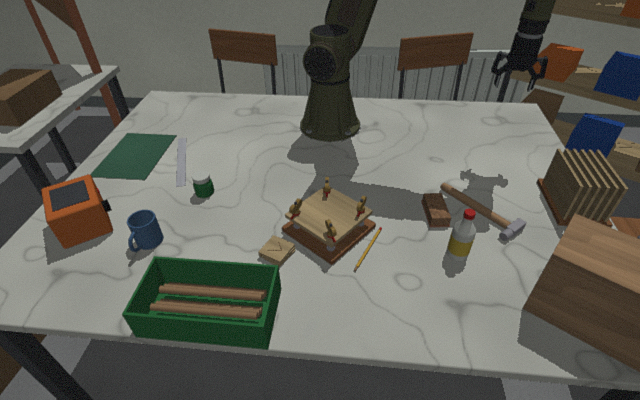

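View pics/side0.png

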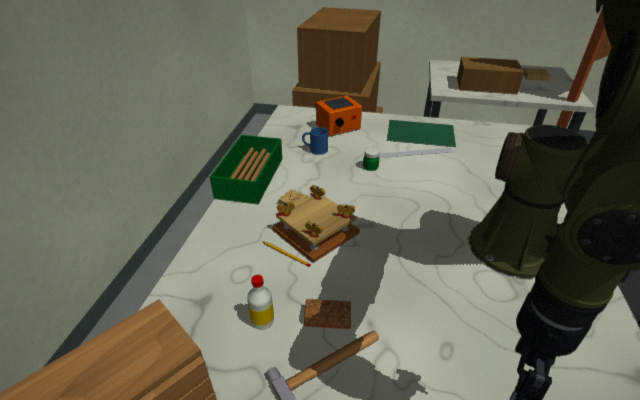

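The scene view shows the press at about (330,218), with nuts at (326,187), (361,205), (331,231) and (295,208). The side view puts it at about (315,215), with the glue bottle and block on the robot's left of it.

```bash
cat > h.py <<'E'
import numpy as np,cv2
from scipy.spatial.transform import Rotation as R
def ray(c,uv,z):
    """pixel -> world point on plane z; c has K and T_wc (cam->world)"""
    T=c["T"];d=T[:3,:3]@np.linalg.inv(c["K"])@np.array([uv[0],uv[1],1.]);o=T[:3,3]
    return o+d*(z-o[2])/d[2]
def fixed(c):
    T=np.eye(4);Rm=cv2.Rodrigues(c["rvec"])[0];T[:3,:3]=Rm.T;T[:3,3]=-Rm.T@np.ravel(c["tvec"]);return T
def wrist(r,name):
    s=r.sense();c=r.capture("wrist")
    W=np.eye(4);W[:3,:3]=R.from_euler("xyz",s["eef_rot"]).as_matrix();W[:3,3]=s["tcp_pos"]
    c["T"]=W@c["T_tool_cam"];cv2.imwrite(f"pics/{name}.png",c["color"]);np.savez(name+".npz",**c)
    return s,c
E
python3 - <<'E'
from h import *
for n,P in(("scene",[(326,187),(361,205),(331,231),(295,208)]),("side",[(317,190),(344,210),(313,228),(285,207)])):
    c=dict(np.load(n+"0.npz"));c["T"]=fixed(c)
    for p in P: print(n,p,ray(c,p,.093).round(3))
c=dict(np.load("scene0.npz"));c["T"]=fixed(c);print("glue",ray(c,(458,258),0.),"mid",ray(c,(330,215),.065))
from station import r
s,c=wrist(r,"w0");print(c["T_tool_cam"].round(3),c["K"])
E
```

```text
scene (326, 187) [0.503 0.034 0.093]
scene (361, 205) [0.571 0.134 0.093]
scene (331, 231) [0.675 0.063 0.093]
scene (295, 208) [ 0.599 -0.04   0.093]
side (317, 190) [ 0.585 -0.038  0.093]
side (344, 210) [0.488 0.044 0.093]
side (313, 228) [0.56  0.14  0.093]
side (285, 207) [0.66  0.065 0.093]
glue [0.65126705 0.39396998 0.        ] mid [0.58739672 0.05282324 0.065     ]
[[ 0.001 -0.946 -0.324  0.083]
 [ 1.     0.001  0.    -0.   ]
 [ 0.    -0.324  0.946 -0.121]
 [ 0.     0.     0.     1.   ]] [[359.32175397   0.         318.31407897]
 [  0.         359.32175397 198.36669716]
 [  0.           0.           1.        ]]
```

Emit:
step_arm([
  [0.27,-0.33,0],
  [0.54,-0.66,0],
  [0.81,-1,0],
  [0.81,-1,0],
], yaw=[0,0,0,0], hand=[1,1,1,1], force=60)

```text
time: 0.48
tcp_pos: [0.2489, 0.4581, 0.2529]
eef_rot: [-3.14, 0.001, 2.887]
force: [0.4, 1.4, 0.0]
gripper_width: 0.0855
```

Emit:
step_arm([
  [0.27,-0.33,0],
  [0.54,-0.66,0],
  [0.81,-1,0],
  [0.81,-1,0],
], yaw=[0,0,0,0], hand=[1,1,1,1])

```text
time: 0.82
tcp_pos: [0.3463, 0.3381, 0.2532]
eef_rot: [-3.141, 0.001, 2.886]
force: [0.6, -0.4, -0.1]
gripper_width: 0.0853
```

Emit:
step_arm([
  [0.27,-0.33,0],
  [0.54,-0.66,0],
  [0.81,-1,0],
  [0.81,-1,0],
], yaw=[0,0,0,0], hand=[1,1,1,1])

```text
time: 1.15
tcp_pos: [0.4437, 0.2181, 0.2533]
eef_rot: [-3.141, 0.001, 2.886]
force: [0.4, 0.9, 0.4]
gripper_width: 0.0854
```

Emit:
step_arm([
  [0.27,-0.33,0],
  [0.54,-0.66,0],
  [0.81,-1,0],
  [0.81,-1,0],
], yaw=[0,0,0,0], hand=[1,1,1,1])

```text
time: 1.48
tcp_pos: [0.541, 0.0979, 0.2531]
eef_rot: [-3.141, 0.001, 2.886]
force: [1.2, 1.1, 1.0]
gripper_width: 0.0855
```

Emit:
step_arm([
  [0.16,-0.2,0],
  [0.33,-0.43,0],
  [0.33,-0.43,0],
  [0.33,-0.43,0],
  [0.33,-0.43,0],
], yaw=[0,0,0,0,0], hand=[1,1,1,1,1])

```text
time: 1.9
tcp_pos: [0.5785, 0.0492, 0.2528]
eef_rot: [-3.142, -0.001, 2.887]
force: [-0.5, 0.5, -1.0]
gripper_width: 0.0854
```

```bash
python3 - <<'E'
from station import r
from h import *
s,c=wrist(r,"w1");print(s["q"].round(3),s["moment"].round(3),r.tip_extent)
E
```

```text
[ 0.085  0.278 -0.096  1.198  0.     0.339] [ 0.025  0.031 -0.038] 0.022
```

View pics/w1.png

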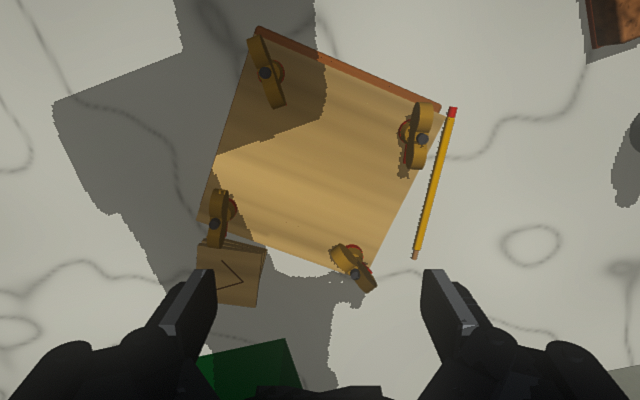

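The wrist view shows the stud tops at about (265,72), (422,139), (355,274) and (215,223). I'll use depth to segment the wing tops.

```bash
cat >> h.py <<'E'
def cloud(c):
    v,u=np.mgrid[0:400,0:640];d=c["depth"].astype(float)
    p=np.stack([(u-c["K"][0,2])*d/c["K"][0,0],(v-c["K"][1,2])*d/c["K"][1,1],d],-1)
    return p@c["T"][:3,:3].T+c["T"][:3,3],d>0
E
python3 - <<'E'
from h import *
c=dict(np.load("w1.npz"));P,ok=cloud(c)
for s in[(265,72),(422,139),(355,274),(215,223)]:
    print("stud",s,P[s[1],s[0]].round(4))
    sub=np.zeros((400,640),bool);sub[max(0,s[1]-45):s[1]+46,s[0]-45:s[0]+46]=True
    sub&=ok&(P[...,2]>.085)&(P[...,2]<.12);q=P[sub]
    # points within 32mm of stud
    q=q[np.hypot(*(q[:,:2]-P[s[1],s[0],:2]).T)<.032]
    (cx,cy),(w,h),_=rect=cv2.minAreaRect(q[:,:2].astype(np.float32))
    b=cv2.boxPoints(rect);e=max([b[1]-b[0],b[2]-b[1]],key=np.linalg.norm);a=np.arctan2(e[1],e[0])
    top=np.percentile(q[:,2],[50,95])
    lsq=np.linalg.svd(q[:,:2]-q[:,:2].mean(0),full_matrices=False)[2][0]
    print("  ctr",round(cx,4),round(cy,4),"size",round(w,4),round(h,4),"ang",round(a%np.pi,3),"pca",round(np.arctan2(lsq[1],lsq[0])%np.pi,3),top.round(4),len(q))
b=P[(P[...,2]>.05)&(P[...,2]<.08)];print("board z",np.median(b[:,2]),"board ctr",cv2.minAreaRect(b[:,:2].astype(np.float32)))
E
```

```text
stud (265, 72) [0.4861 0.0344 0.1066]
  ctr 0.4863 0.0339 size 0.0519 0.0103 ang 0.083 pca 0.08 [0.1035 0.1064] 1242
stud (422, 139) [0.5603 0.1335 0.1066]
  ctr 0.5605 0.1341 size 0.0108 0.052 ang 2.811 pca 2.808 [0.1028 0.1063] 1307
stud (355, 274) [0.6597 0.0603 0.1061]
  ctr 0.6607 0.06 size 0.052 0.0108 ang 0.481 pca 0.505 [0.1025 0.1063] 934
stud (215, 223) [ 0.5856 -0.0385  0.1066]
  ctr 0.5864 -0.0401 size 0.0104 0.052 ang 2.727 pca 2.752 [0.1029 0.1063] 989
board z 0.06584166582904347 board ctr ((0.6539789438247681, -0.01113031804561615), (0.1721343845129013, 0.36826860904693604), 53.65030288696289)
```

Emit:
step_arm([
  [-0.3,-0.05,-0.1],
  [-0.6,-0.1,-0.3],
  [-0.77,-0.125,-0.6],
  [-0.772,-0.125,-0.9],
  [-0.772,-0.125,-0.94],
  [-0.772,-0.125,-0.94],
], yaw=[0.07,0.14,0.21,0.215,0.215,0.215], hand=[0,0,0,0,0,0])

```text
time: 2.45
tcp_pos: [0.4841, 0.035, 0.1393]
eef_rot: [3.141, -0.004, -3.057]
force: [0.6, -0.3, 0.3]
gripper_width: 0.0427
```

```bash
python3 - <<'E'
from station import r
from h import *
s,c=wrist(r,"w2");print(s["q"].round(3),s["moment"].round(3),s["tcp_pos"].round(4))
P,ok=cloud(c);A=np.array([.4862,.0341])
m=ok&(P[...,2]>.085)&(P[...,2]<.112)&(np.hypot(P[...,0]-A[0],P[...,1]-A[1])<.032);q=P[m]
print(len(q),cv2.minAreaRect(q[:,:2].astype(np.float32)) if len(q) else 0)
E
```

```text
[ 0.072  0.183 -0.489  0.902  0.    -0.013] [ 0.019 -0.048 -0.044] [0.4841 0.035  0.1393]
1966 ((0.48431432247161865, 0.033760927617549896), (0.04914247244596481, 0.010015839710831642), 4.847686290740967)
```

View pics/w2.png

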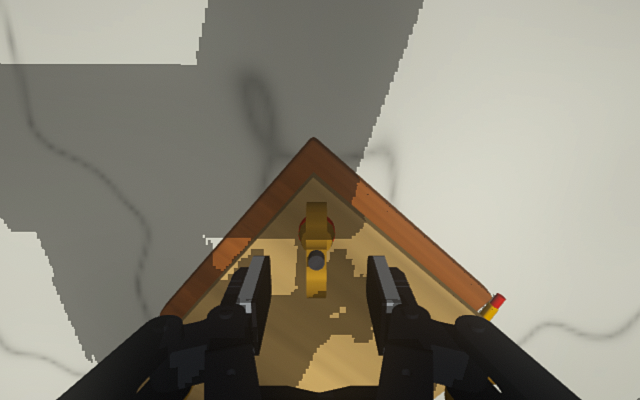

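Emit:
step_arm([
  [0,0,-0.15],
  [0,0,-0.308],
  [0,0,-0.308],
  [0,0,-0.308],
  [0,0,-0.308],
  [0,0,-0.308],
  [0,0,-0.308],
  [0,0,-0.308],
  [0,0,-0.308],
], yaw=[0,0,0,0,0,0,0,0,0], hand=[0,0,0,-1,-1,-1,-1,-1,-1], force=80)

```text
time: 3.25
tcp_pos: [0.4882, 0.0342, 0.1056]
eef_rot: [-3.141, 0.004, -3.058]
force: [-0.7, -0.2, 6.7]
gripper_width: 0.0085
```

```bash
cat > s.py <<'E'
from station import r
s=r.sense();print(*[(k,s[k].round(4)) for k in("time","tcp_pos","eef_rot","force","moment","gripper_width")],s["q"][5].round(3))
E
python3 s.py
```

```text
Traceback (most recent call last):
  File "s.py", line 2, in <module>
    s=r.sense();print(*[(k,s[k].round(4)) for k in("time","tcp_pos","eef_rot","force","moment","gripper_width")],s["q"][5].round(3))
                           ^^^^^^^^^^
AttributeError: 'float' object has no attribute 'round'
```

```bash
cat > s.py <<'E'
from station import r
import numpy as np
s=r.sense();print(*[(k,np.round(s[k],4)) for k in("time","tcp_pos","eef_rot","force","moment","gripper_width")],np.round(s["q"],3))
E
python3 s.py
```

```text
('time', np.float64(3.25)) ('tcp_pos', array([0.4882, 0.0342, 0.1056])) ('eef_rot', array([-3.1413,  0.0036, -3.0578])) ('force', array([-0.7298, -0.2374,  6.6935])) ('moment', array([-0.1044,  0.0857, -0.0328])) ('gripper_width', np.float64(0.0085)) [ 0.07   0.22  -0.531  0.817 -0.    -0.014]
```

Emit:
step_arm([
  [0,0,0.02],
  [0,0,0.02],
], yaw=[0,0], hand=[-1,-1])

```text
time: 3.42
tcp_pos: [0.488, 0.0342, 0.1062]
eef_rot: [-3.141, 0.003, -3.058]
force: [7.1, -0.7, -11.9]
gripper_width: 0.0078
```

```bash
python3 s.py
```

```text
('time', np.float64(3.4167)) ('tcp_pos', array([0.488 , 0.0342, 0.1062])) ('eef_rot', array([-3.1413e+00,  2.9000e-03, -3.0578e+00])) ('force', array([  7.0596,  -0.7423, -11.9417])) ('moment', array([ 0.0196, -1.5148, -0.0456])) ('gripper_width', np.float64(0.0078)) [ 0.07   0.219 -0.53   0.819 -0.    -0.014]
```

Emit:
step_arm([
  [0,0,-0.009],
  [0,0,-0.01],
  [0,0,-0.011],
  [0,0,-0.012],
  [0,0,-0.014],
  [0,0,-0.015],
  [0,0,-0.015],
], yaw=[-0.07,-0.15,-0.23,-0.3,-0.38,-0.45,-0.45], hand=[-1,-1,-1,-1,-1,-1,-1])

```text
time: 4.0
tcp_pos: [0.4877, 0.0329, 0.1051]
eef_rot: [-3.141, 0.004, 2.513]
force: [2.1, -4.5, -1.7]
gripper_width: 0.008
```

```bash
python3 s.py
```

```text
('time', np.float64(4.0)) ('tcp_pos', array([0.4877, 0.0329, 0.1051])) ('eef_rot', array([-3.1406,  0.0039,  2.5133])) ('force', array([ 2.122 , -4.5282, -1.6843])) ('moment', array([-1.086 , -0.5429,  0.0345])) ('gripper_width', np.float64(0.008)) [ 0.069  0.22  -0.531  0.817 -0.003  0.698]
```

Emit:
step_arm([
  [0,0,-0.001],
  [0,0,-0.002],
  [0,0,-0.003],
  [0,0,-0.005],
  [0,0,-0.006],
  [0,0,-0.007],
  [0,0,-0.009],
  [0,0,-0.01],
  [0,0,-0.011],
  [0,0,-0.012],
  [0,0,-0.012],
], yaw=[-0.07,-0.15,-0.22,-0.3,-0.37,-0.45,-0.52,-0.6,-0.67,-0.75,-0.75], hand=[-1,-1,-1,-1,-1,-1,-1,-1,-1,-1,-1])

```text
time: 4.92
tcp_pos: [0.4856, 0.0321, 0.1035]
eef_rot: [3.142, 0.005, 1.334]
force: [-4.0, -7.2, 4.9]
gripper_width: 0.0081
```

```bash
python3 s.py
```

```text
('time', np.float64(4.9167)) ('tcp_pos', array([0.4856, 0.0321, 0.1035])) ('eef_rot', array([3.1416, 0.0051, 1.3342])) ('force', array([-3.9913, -7.1589,  4.9237])) ('moment', array([-1.698 ,  0.7703,  0.033 ])) ('gripper_width', np.float64(0.0081)) [ 0.069  0.221 -0.534  0.817 -0.005  1.876]
```

Running torque is steady at about 0.035 (baseline −0.04). I'll take 0.2 rad steps from here.

Emit:
step_arm([
  [0,0,-0.001],
  [0,0,-0.002],
  [0,0,-0.002],
], yaw=[-0.065,-0.127,-0.127], hand=[-1,-1,-1])

```text
time: 5.17
tcp_pos: [0.4853, 0.0322, 0.1032]
eef_rot: [3.141, 0.005, 1.136]
force: [-5.5, -6.3, 6.2]
gripper_width: 0.0081
```

```bash
python3 s.py
```

```text
('time', np.float64(5.1667)) ('tcp_pos', array([0.4853, 0.0322, 0.1032])) ('eef_rot', array([3.1412, 0.0049, 1.136 ])) ('force', array([-5.5248, -6.2822,  6.1774])) ('moment', array([-1.548 ,  1.0335,  0.1163])) ('gripper_width', np.float64(0.0081)) [ 0.069  0.221 -0.535  0.817 -0.004  2.075]
```

Emit:
step_arm([
  [0,0,0],
  [0,0,0],
], yaw=[-0.06,-0.06], hand=[-1,-1])

```text
time: 5.33
tcp_pos: [0.4851, 0.0323, 0.1031]
eef_rot: [3.141, 0.005, 1.042]
force: [-4.8, -6.6, 5.7]
gripper_width: 0.0079
```

```bash
python3 s.py
```

```text
('time', np.float64(5.3333)) ('tcp_pos', array([0.4851, 0.0323, 0.1031])) ('eef_rot', array([3.1411, 0.0049, 1.0422])) ('force', array([-4.8248, -6.6238,  5.6659])) ('moment', array([-1.437 ,  1.1352,  0.0478])) ('gripper_width', np.float64(0.0079)) [ 0.069  0.222 -0.535  0.817 -0.004  2.169]
```

Emit:
step_arm([
  [0,0,-0.001],
  [0,0,-0.002],
  [0,0,-0.002],
  [0,0,-0.002],
], yaw=[-0.065,-0.12,-0.12,-0.12], hand=[-1,-1,-1,-1])

```text
time: 5.67
tcp_pos: [0.4848, 0.0325, 0.1029]
eef_rot: [3.141, 0.005, 0.857]
force: [-6.5, -6.1, 6.1]
gripper_width: 0.0079
```

```bash
python3 s.py
```

```text
('time', np.float64(5.6667)) ('tcp_pos', array([0.4848, 0.0325, 0.1029])) ('eef_rot', array([3.141 , 0.0047, 0.8573])) ('force', array([-6.5398, -6.0741,  6.0703])) ('moment', array([-1.3658,  1.2926,  0.0908])) ('gripper_width', np.float64(0.0079)) [ 0.069  0.222 -0.535  0.817 -0.004  2.354]
```

Emit:
step_arm([
  [0,0,-0.001],
  [0,0,-0.001],
  [0,0,-0.001],
], yaw=[-0.065,-0.065,-0.065], hand=[-1,-1,-1])

```text
time: 5.92
tcp_pos: [0.4847, 0.0326, 0.1028]
eef_rot: [3.141, 0.005, 0.756]
force: [-6.6, -5.3, 7.1]
gripper_width: 0.0084
```

```bash
python3 s.py
```

```text
('time', np.float64(5.9167)) ('tcp_pos', array([0.4847, 0.0326, 0.1028])) ('eef_rot', array([3.1409, 0.0046, 0.7556])) ('force', array([-6.6325, -5.2856,  7.0994])) ('moment', array([-1.3241,  1.4303,  0.2212])) ('gripper_width', np.float64(0.0084)) [ 0.069  0.222 -0.536  0.817 -0.003  2.455]
```

Emit:
step_arm([
  [0,0,0],
  [0,0,0],
  [0,0,0],
], yaw=[-0.055,-0.055,-0.055], hand=[-1,-1,-1])

```text
time: 6.17
tcp_pos: [0.4845, 0.0327, 0.1028]
eef_rot: [3.141, 0.005, 0.67]
force: [-7.4, -5.5, 8.7]
gripper_width: 0.0079
```

```bash
python3 s.py
```

```text
('time', np.float64(6.1667)) ('tcp_pos', array([0.4845, 0.0327, 0.1028])) ('eef_rot', array([3.1408, 0.0045, 0.6695])) ('force', array([-7.4217, -5.4765,  8.6805])) ('moment', array([-1.2114,  1.5246,  0.3308])) ('gripper_width', np.float64(0.0079)) [ 0.069  0.222 -0.536  0.817 -0.003  2.542]
```

Emit:
step_arm([
  [0,0,0],
  [0,0,0],
  [0,0,0],
  [0,0,0.17],
  [0,0,0.35],
  [0.2,0.03,0.35],
  [0.4,0.06,0.35],
  [0.6,0.09,0.35],
  [0.8,0.12,0.35],
  [1,0.15,0.35],
  [1,0.15,0.35],
  [1,0.15,0.35],
], yaw=[0,0,0,0,0,0.07,0.14,0.21,0.28,0.35,0.42,0.5], hand=[0,0,0,0,0,0,0,0,0,0,0,0])

```text
time: 7.17
tcp_pos: [0.6081, 0.0527, 0.1439]
eef_rot: [3.141, -0.001, 1.46]
force: [-0.5, 0.5, -0.5]
gripper_width: 0.043
```

Emit:
step_arm([
  [0.2,0.03,0],
  [0.457,0.067,0],
  [0.457,0.067,0],
  [0.457,0.067,0],
  [0.457,0.067,0],
  [0.457,0.067,0],
  [0.457,0.067,0],
  [0.457,0.067,0],
  [0.457,0.067,0],
  [0.457,0.067,0],
  [0.457,0.067,0],
  [0.457,0.067,0],
], yaw=[0.07,0.15,0.22,0.3,0.37,0.45,0.52,0.6,0.67,0.75,0.82,0.9], hand=[0,0,0,0,0,0,0,0,0,0,0,0])

```text
time: 8.17
tcp_pos: [0.6615, 0.0605, 0.1442]
eef_rot: [3.141, 0.0, 2.873]
force: [-0.5, -0.0, -0.0]
gripper_width: 0.0426
```

Emit:
step_arm([
  [0,0,0],
  [0,0,0],
  [0,0,0],
  [0,0,0],
  [0,0,0],
  [0,0,0],
  [0,0,0],
  [0,0,0],
], yaw=[0.07,0.15,0.22,0.3,0.37,0.45,0.485,0.485], hand=[0,0,0,0,0,0,0,0])

```text
time: 8.83
tcp_pos: [0.6615, 0.0604, 0.1442]
eef_rot: [3.141, 0.0, -2.652]
force: [0.0, -0.2, 0.1]
gripper_width: 0.0427
```

```bash
python3 s.py; cat > nut.py <<'E'
import sys
from station import r
from h import *
x,y=map(float,sys.argv[2:4]);s,c=wrist(r,sys.argv[1]);print(s["tcp_pos"].round(4),s["eef_rot"].round(3),s["moment"].round(3))
P,ok=cloud(c)
m=ok&(P[...,2]>.085)&(P[...,2]<.112)&(np.hypot(P[...,0]-x,P[...,1]-y)<.03);q=P[m]
rc=cv2.minAreaRect(q[:,:2].astype(np.float32));b=cv2.boxPoints(rc);e=max([b[1]-b[0],b[2]-b[1]],key=np.linalg.norm)
print(len(q),rc,"ang",np.arctan2(e[1],e[0])%np.pi+np.pi)
E
python3 nut.py w3 .6607 .0602
```

```text
('time', np.float64(8.8333)) ('tcp_pos', array([0.6615, 0.0604, 0.1442])) ('eef_rot', array([ 3.1415e+00,  4.0000e-04, -2.6523e+00])) ('force', array([ 0.0232, -0.1742,  0.1078])) ('moment', array([-0.0364,  0.0536, -0.0064])) ('gripper_width', np.float64(0.0427)) [ 0.091  0.49  -0.04   1.04   0.    -0.398]
[0.6615 0.0604 0.1442] [ 3.141  0.    -2.652] [-0.036  0.054 -0.006]
1883 ((0.659737765789032, 0.059634655714035034), (0.05086624622344971, 0.009982336312532425), 27.94215965270996) ang 3.6292756
```

View pics/w3.png

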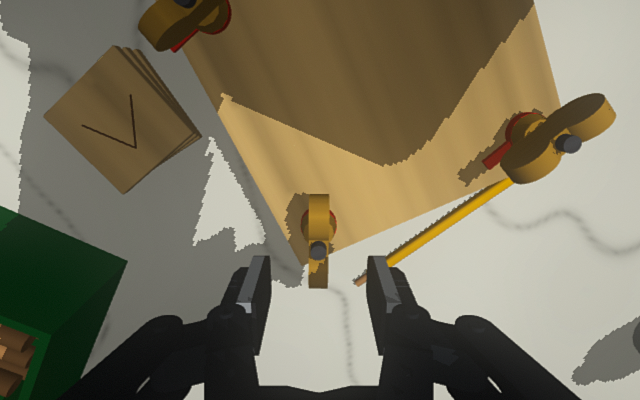

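The tool is aligned with nut C (wing between the pads, stud at (317,250)). I'll descend and grip.

Emit:
step_arm([
  [-0.01,-0.003,-0.15],
  [-0.01,-0.003,-0.32],
  [-0.01,-0.003,-0.32],
  [-0.01,-0.003,-0.32],
  [-0.01,-0.003,-0.32],
  [-0.01,-0.003,-0.32],
  [-0.01,-0.003,-0.32],
  [-0.01,-0.003,-0.32],
], yaw=[0,0,0,0,0,0,0,0], hand=[0,0,0,-1,-1,-1,-1,-1])

```text
time: 9.55
tcp_pos: [0.6609, 0.06, 0.1071]
eef_rot: [-3.141, 0.002, -2.654]
force: [-1.6, 1.1, 3.5]
gripper_width: 0.0081
```

```bash
python3 s.py
```

```text
('time', np.float64(9.55)) ('tcp_pos', array([0.6609, 0.06  , 0.1071])) ('eef_rot', array([-3.1409e+00,  2.0000e-03, -2.6539e+00])) ('force', array([-1.6314,  1.0669,  3.5054])) ('moment', array([ 0.0437,  0.1601, -0.0244])) ('gripper_width', np.float64(0.0081)) [ 0.09   0.515 -0.09   0.963  0.    -0.397]
```

Emit:
step_arm([
  [0,0,-0.001],
  [0,0,-0.002],
  [0,0,-0.003],
  [0,0,-0.005],
  [0,0,-0.006],
  [0,0,-0.007],
  [0,0,-0.009],
  [0,0,-0.01],
  [0,0,-0.011],
  [0,0,-0.013],
  [0,0,-0.014],
  [0,0,-0.015],
], yaw=[-0.07,-0.15,-0.22,-0.3,-0.37,-0.45,-0.52,-0.6,-0.67,-0.75,-0.82,-0.9], hand=[-1,-1,-1,-1,-1,-1,-1,-1,-1,-1,-1,-1])

```text
time: 10.55
tcp_pos: [0.6609, 0.0599, 0.1054]
eef_rot: [3.14, 0.001, 2.211]
force: [-0.8, 0.2, 5.5]
gripper_width: 0.008
```

```bash
python3 s.py
```

```text
('time', np.float64(10.55)) ('tcp_pos', array([0.6609, 0.0599, 0.1054])) ('eef_rot', array([3.1397e+00, 1.3000e-03, 2.2108e+00])) ('force', array([-0.8367,  0.2062,  5.4911])) ('moment', array([-0.0738,  0.2124,  0.039 ])) ('gripper_width', np.float64(0.008)) [ 0.09   0.517 -0.092  0.96  -0.     1.021]
```

Emit:
step_arm([
  [0,0,-0.001],
  [0,0,-0.002],
  [0,0,-0.004],
  [0,0,-0.005],
  [0,0,-0.005],
  [0,0,-0.005],
  [0,0,-0.005],
], yaw=[-0.07,-0.15,-0.22,-0.3,-0.33,-0.33,-0.33], hand=[-1,-1,-1,-1,-1,-1,-1])

```text
time: 11.13
tcp_pos: [0.6609, 0.0599, 0.1047]
eef_rot: [3.139, 0.0, 1.699]
force: [-0.5, -0.2, 6.4]
gripper_width: 0.0079
```

```bash
python3 s.py
```

```text
('time', np.float64(11.1333)) ('tcp_pos', array([0.6609, 0.0599, 0.1047])) ('eef_rot', array([3.1394e+00, 2.0000e-04, 1.6993e+00])) ('force', array([-0.5305, -0.1969,  6.4013])) ('moment', array([-0.0514,  0.2508,  0.0306])) ('gripper_width', np.float64(0.0079)) [ 0.09   0.517 -0.093  0.959 -0.     1.533]
```

Emit:
step_arm([
  [0,0,-0.001],
  [0,0,-0.001],
  [0,0,-0.001],
  [0,0,-0.001],
], yaw=[-0.06,-0.11,-0.11,-0.11], hand=[-1,-1,-1,-1])

```text
time: 11.47
tcp_pos: [0.6609, 0.0599, 0.1045]
eef_rot: [3.139, -0.0, 1.526]
force: [0.2, 0.2, 5.6]
gripper_width: 0.0079
```

```bash
python3 s.py
```

```text
('time', np.float64(11.4667)) ('tcp_pos', array([0.6609, 0.0599, 0.1045])) ('eef_rot', array([ 3.1395e+00, -2.0000e-04,  1.5264e+00])) ('force', array([0.2467, 0.2316, 5.5793])) ('moment', array([-0.0566,  0.2168,  0.0217])) ('gripper_width', np.float64(0.0079)) [ 0.09   0.517 -0.093  0.958 -0.     1.706]
```

Emit:
step_arm([
  [0,0,-0.001],
  [0,0,-0.002],
  [0,0,-0.002],
  [0,0,-0.002],
], yaw=[-0.065,-0.127,-0.127,-0.127], hand=[-1,-1,-1,-1])

```text
time: 11.8
tcp_pos: [0.6609, 0.0599, 0.1043]
eef_rot: [3.14, -0.001, 1.327]
force: [-1.2, -0.7, 6.7]
gripper_width: 0.0081
```

```bash
python3 s.py
```

```text
('time', np.float64(11.8)) ('tcp_pos', array([0.6609, 0.0599, 0.1043])) ('eef_rot', array([ 3.1396e+00, -6.0000e-04,  1.3269e+00])) ('force', array([-1.1923, -0.6712,  6.6858])) ('moment', array([0.0262, 0.2369, 0.0579])) ('gripper_width', np.float64(0.0081)) [ 0.09   0.518 -0.093  0.958 -0.     1.905]
```

Emit:
step_arm([
  [0,0,-0.001],
  [0,0,-0.002],
  [0,0,-0.002],
  [0,0,-0.002],
], yaw=[-0.065,-0.11,-0.11,-0.11], hand=[-1,-1,-1,-1])

```text
time: 12.13
tcp_pos: [0.6609, 0.0599, 0.1041]
eef_rot: [3.14, -0.001, 1.154]
force: [-1.4, 0.1, 5.9]
gripper_width: 0.008
```

```bash
python3 s.py
```

```text
('time', np.float64(12.1333)) ('tcp_pos', array([0.6609, 0.0599, 0.1041])) ('eef_rot', array([ 3.1398e+00, -9.0000e-04,  1.1542e+00])) ('force', array([-1.3964,  0.126 ,  5.902 ])) ('moment', array([-0.0189,  0.2622,  0.0701])) ('gripper_width', np.float64(0.008)) [ 0.09   0.518 -0.093  0.958 -0.     2.078]
```

Emit:
step_arm([
  [0,0,-0.001],
  [0,0,-0.001],
  [0,0,-0.001],
  [0,0,-0.001],
], yaw=[-0.065,-0.1,-0.1,-0.1], hand=[-1,-1,-1,-1])

```text
time: 12.47
tcp_pos: [0.6608, 0.0599, 0.104]
eef_rot: [3.14, -0.001, 0.997]
force: [-0.2, -0.1, 7.0]
gripper_width: 0.0083
```

```bash
python3 s.py
```

```text
('time', np.float64(12.4667)) ('tcp_pos', array([0.6608, 0.0599, 0.104 ])) ('eef_rot', array([ 3.1399e+00, -1.2000e-03,  9.9750e-01])) ('force', array([-0.1879, -0.1412,  7.042 ])) ('moment', array([-0.0553,  0.3124,  0.2153])) ('gripper_width', np.float64(0.0083)) [ 0.09   0.518 -0.094  0.957 -0.     2.235]
```

Emit:
step_arm([
  [0,0,0],
  [0,0,0],
  [0,0,0],
], yaw=[-0.06,-0.06,-0.06], hand=[-1,-1,-1])

```text
time: 12.72
tcp_pos: [0.6608, 0.0599, 0.104]
eef_rot: [3.14, -0.001, 0.903]
force: [-1.0, -0.2, 6.1]
gripper_width: 0.008
```

```bash
python3 s.py
```

```text
('time', np.float64(12.7167)) ('tcp_pos', array([0.6608, 0.0599, 0.104 ])) ('eef_rot', array([ 3.1401e+00, -1.3000e-03,  9.0350e-01])) ('force', array([-0.9859, -0.1689,  6.1432])) ('moment', array([-0.0351,  0.2617,  0.3808])) ('gripper_width', np.float64(0.008)) [ 0.09   0.518 -0.094  0.957 -0.     2.329]
```

Emit:
step_arm([
  [0,0,0],
  [0,0,0],
  [0,0,0],
  [0,0,0.17],
  [0,0,0.34],
  [-0.2,0.15,0.34],
  [-0.4,0.3,0.34],
  [-0.6,0.45,0.34],
  [-0.837,0.62,0.34],
  [-0.837,0.62,0.34],
  [-0.837,0.62,0.34],
  [-0.837,0.62,0.34],
], yaw=[0,0,0,0,0,0.07,0.14,0.21,0.28,0.35,0.42,0.5], hand=[0,0,0,0,0,0,0,0,0,0,0,0])

```text
time: 13.72
tcp_pos: [0.5589, 0.1348, 0.1434]
eef_rot: [-3.141, 0.0, 1.693]
force: [0.1, 0.3, -0.2]
gripper_width: 0.0427
```

Emit:
step_arm([
  [0,0,0],
  [0,0,0],
  [0,0,0],
  [0,0,0],
  [0,0,0],
  [0,0,0],
  [0,0,0],
  [0,0,0],
  [0,0,0],
  [0,0,0],
  [0,0,0],
  [0,0,0],
], yaw=[0.07,0.15,0.22,0.3,0.37,0.45,0.52,0.6,0.67,0.75,0.82,0.9], hand=[0,0,0,0,0,0,0,0,0,0,0,0])

```text
time: 14.72
tcp_pos: [0.5595, 0.1342, 0.1431]
eef_rot: [-3.141, -0.0, 3.105]
force: [0.2, 0.1, -0.0]
gripper_width: 0.0426
```

Emit:
step_arm([
  [0,0,0],
  [0,0,0],
  [0,0,0],
  [0,0,0],
  [0,0,0],
  [0,0,0],
  [0,0,0],
  [0,0,0],
  [0,0,0],
  [0,0,0],
  [0,0,0],
  [0,0,0],
], yaw=[0.07,0.15,0.22,0.3,0.37,0.45,0.52,0.6,0.67,0.75,0.82,0.9], hand=[0,0,0,0,0,0,0,0,0,0,0,0])

```text
time: 15.72
tcp_pos: [0.5595, 0.1342, 0.1431]
eef_rot: [3.141, -0.0, -1.765]
force: [0.4, -0.2, 0.3]
gripper_width: 0.0425
```

Emit:
step_arm([
  [0,0,0],
  [0,0,0],
  [0,0,0],
  [0,0,0],
  [0,0,0],
  [0,0,0],
  [0,0,0],
  [0,0,0],
  [0,0,0],
  [0,0,0],
  [0,0,0],
  [0,0,0],
], yaw=[0.07,0.15,0.22,0.3,0.37,0.45,0.52,0.6,0.67,0.75,0.82,0.9], hand=[0,0,0,0,0,0,0,0,0,0,0,0])

```text
time: 16.72
tcp_pos: [0.5595, 0.1342, 0.1432]
eef_rot: [3.141, 0.0, -0.352]
force: [-0.0, 0.5, 0.1]
gripper_width: 0.0427
```

```bash
python3 nut.py w4 .5603 .1346; python3 s.py
```

```text
[0.5595 0.1342 0.1432] [ 3.141  0.    -0.352] [-0.041  0.024 -0.033]
1919 ((0.5619902014732361, 0.1335468292236328), (0.01004853192716837, 0.04933876916766167), 71.46749877929688) ang 5.9597325
('time', np.float64(16.7667)) ('tcp_pos', array([0.5595, 0.1342, 0.1432])) ('eef_rot', array([ 3.1414e+00,  3.0000e-04, -3.4570e-01])) ('force', array([-0.1383, -0.6532,  0.1639])) ('moment', array([-0.0001,  0.0295, -0.0459])) ('gripper_width', np.float64(0.0428)) [ 0.235  0.334 -0.278  0.959  0.    -2.56 ]
```

View pics/w4.png

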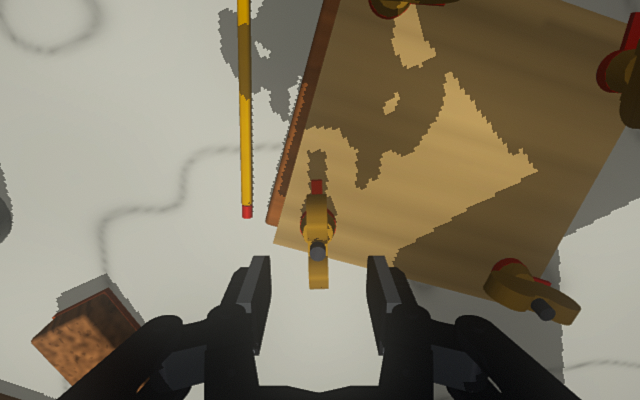

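Nut B sits centred between the pads, with its stud at (317,250). I'll grip and turn.

Emit:
step_arm([
  [0.008,0,-0.15],
  [0.008,0,-0.315],
  [0.008,0,-0.315],
  [0.008,0,-0.315],
  [0.008,0,-0.315],
  [0.008,0,-0.315],
  [0.008,0,-0.315],
  [0.008,0,-0.315],
], yaw=[0.01,0.01,0.01,0.01,0.01,0.01,0.01,0.01], hand=[0,0,0,-1,-1,-1,-1,-1])

```text
time: 17.43
tcp_pos: [0.5612, 0.1342, 0.1067]
eef_rot: [-3.141, -0.001, -0.342]
force: [-0.9, -1.4, 5.2]
gripper_width: 0.0081
```

```bash
python3 s.py
```

```text
('time', np.float64(17.4333)) ('tcp_pos', array([0.5612, 0.1342, 0.1067])) ('eef_rot', array([-3.1411e+00, -1.4000e-03, -3.4230e-01])) ('force', array([-0.9065, -1.4377,  5.2134])) ('moment', array([-0.3519,  0.3528, -0.0128])) ('gripper_width', np.float64(0.0081)) [ 0.235  0.368 -0.32   0.881 -0.    -2.564]
```

Emit:
step_arm([
  [0,0,-0.001],
  [0,0,-0.002],
  [0,0,-0.003],
  [0,0,-0.005],
  [0,0,-0.006],
  [0,0,-0.007],
  [0,0,-0.009],
  [0,0,-0.01],
  [0,0,-0.011],
  [0,0,-0.013],
  [0,0,-0.014],
  [0,0,-0.015],
], yaw=[-0.07,-0.15,-0.22,-0.3,-0.37,-0.45,-0.52,-0.6,-0.67,-0.75,-0.82,-0.9], hand=[-1,-1,-1,-1,-1,-1,-1,-1,-1,-1,-1,-1])

```text
time: 18.43
tcp_pos: [0.5604, 0.1337, 0.1049]
eef_rot: [-3.141, -0.001, -1.761]
force: [-3.4, -2.7, 6.9]
gripper_width: 0.0078
```

Emit:
step_arm([
  [0,0,-0.001],
  [0,0,-0.002],
  [0,0,-0.004],
  [0,0,-0.005],
  [0,0,-0.005],
  [0,0,-0.005],
  [0,0,-0.005],
], yaw=[-0.07,-0.15,-0.22,-0.3,-0.34,-0.34,-0.34], hand=[-1,-1,-1,-1,-1,-1,-1])

```text
time: 19.02
tcp_pos: [0.5601, 0.1339, 0.1042]
eef_rot: [-3.141, -0.001, -2.29]
force: [-4.1, -2.9, 8.5]
gripper_width: 0.0082
```

```bash
python3 s.py
```

```text
('time', np.float64(19.0167)) ('tcp_pos', array([0.5601, 0.1339, 0.1042])) ('eef_rot', array([-3.1413e+00, -7.0000e-04, -2.2896e+00])) ('force', array([-4.0546, -2.943 ,  8.5333])) ('moment', array([-0.533 ,  1.0126,  0.0746])) ('gripper_width', np.float64(0.0082)) [ 0.235  0.37  -0.324  0.877 -0.001 -0.617]
```

Emit:
step_arm([
  [0,0,-0.001],
  [0,0,-0.002],
  [0,0,-0.002],
  [0,0,-0.002],
], yaw=[-0.065,-0.11,-0.11,-0.11], hand=[-1,-1,-1,-1])

```text
time: 19.35
tcp_pos: [0.56, 0.1339, 0.104]
eef_rot: [-3.141, -0.001, -2.462]
force: [-4.5, -1.9, 8.6]
gripper_width: 0.0084
```

```bash
python3 s.py
```

```text
('time', np.float64(19.35)) ('tcp_pos', array([0.56  , 0.1339, 0.104 ])) ('eef_rot', array([-3.1414e+00, -7.0000e-04, -2.4623e+00])) ('force', array([-4.488 , -1.8872,  8.5778])) ('moment', array([-0.4607,  1.0474,  0.0353])) ('gripper_width', np.float64(0.0084)) [ 0.235  0.371 -0.324  0.877 -0.    -0.444]
```

Emit:
step_arm([
  [0,0,-0.001],
  [0,0,-0.002],
  [0,0,-0.002],
  [0,0,-0.002],
], yaw=[-0.065,-0.12,-0.12,-0.12], hand=[-1,-1,-1,-1])

```text
time: 19.68
tcp_pos: [0.56, 0.134, 0.1038]
eef_rot: [-3.142, -0.001, -2.651]
force: [-5.2, -1.6, 8.6]
gripper_width: 0.0079
```

```bash
python3 s.py
```

```text
('time', np.float64(19.6833)) ('tcp_pos', array([0.56  , 0.134 , 0.1038])) ('eef_rot', array([-3.1416e+00, -6.0000e-04, -2.6508e+00])) ('force', array([-5.2414, -1.58  ,  8.6023])) ('moment', array([-0.4443,  1.1509,  0.0395])) ('gripper_width', np.float64(0.0079)) [ 0.235  0.371 -0.324  0.876 -0.    -0.256]
```

Emit:
step_arm([
  [0,0,-0.001],
  [0,0,-0.002],
  [0,0,-0.002],
  [0,0,-0.002],
], yaw=[-0.065,-0.12,-0.12,-0.12], hand=[-1,-1,-1,-1])

```text
time: 20.02
tcp_pos: [0.5599, 0.1342, 0.1037]
eef_rot: [3.142, -0.001, -2.839]
force: [-5.1, -1.4, 9.8]
gripper_width: 0.0079
```

```bash
python3 s.py
```

```text
('time', np.float64(20.0167)) ('tcp_pos', array([0.5599, 0.1342, 0.1037])) ('eef_rot', array([ 3.1416e+00, -6.0000e-04, -2.8386e+00])) ('force', array([-5.1331, -1.4306,  9.8251])) ('moment', array([-0.4128,  1.2993,  0.2359])) ('gripper_width', np.float64(0.0079)) [ 0.235  0.371 -0.325  0.876 -0.    -0.068]
```

Emit:
step_arm([
  [0,0,0],
  [0,0,0],
  [0,0,0],
], yaw=[-0.055,-0.055,-0.055], hand=[-1,-1,-1])

```text
time: 20.27
tcp_pos: [0.5599, 0.1342, 0.1037]
eef_rot: [3.142, -0.001, -2.925]
force: [-5.6, -0.8, 9.9]
gripper_width: 0.0078
```

```bash
python3 s.py
```

```text
('time', np.float64(20.2667)) ('tcp_pos', array([0.5599, 0.1342, 0.1037])) ('eef_rot', array([ 3.1415e+00, -6.0000e-04, -2.9247e+00])) ('force', array([-5.6252, -0.7752,  9.9475])) ('moment', array([-0.3865,  1.3188,  0.3797])) ('gripper_width', np.float64(0.0078)) [ 0.235  0.371 -0.325  0.876  0.     0.018]
```

Emit:
step_arm([
  [0,0,0],
  [0,0,0],
  [0,0,0],
  [0,0,0.17],
  [0,0,0.34],
  [0.03,-0.2,0.34],
  [0.06,-0.4,0.34],
  [0.09,-0.6,0.34],
  [0.12,-0.8,0.34],
  [0.15,-1,0.34],
  [0.15,-1,0.34],
  [0.15,-1,0.34],
], yaw=[0,0,0,0,0,0.07,0.14,0.21,0.28,0.35,0.42,0.5], hand=[0,0,0,0,0,0,0,0,0,0,0,0])

```text
time: 21.27
tcp_pos: [0.579, 0.0128, 0.1432]
eef_rot: [-3.141, 0.0, -2.138]
force: [0.6, 0.9, -0.6]
gripper_width: 0.0427
```

Emit:
step_arm([
  [0.03,-0.2,0],
  [0.067,-0.45,0],
  [0.067,-0.45,0],
  [0.067,-0.45,0],
  [0.067,-0.45,0],
  [0.067,-0.45,0],
  [0.067,-0.45,0],
  [0.067,-0.45,0],
  [0.067,-0.45,0],
  [0.067,-0.45,0],
  [0.067,-0.45,0],
  [0.067,-0.45,0],
], yaw=[0.07,0.15,0.22,0.3,0.37,0.45,0.52,0.6,0.67,0.75,0.82,0.9], hand=[0,0,0,0,0,0,0,0,0,0,0,0])

```text
time: 22.27
tcp_pos: [0.5868, -0.0397, 0.1432]
eef_rot: [-3.141, -0.0, -0.722]
force: [-0.4, 0.4, -0.6]
gripper_width: 0.0428
```

Emit:
step_arm([
  [0,0,0],
  [0,0,0],
  [0,0,0],
  [0,0,0],
  [0,0,0],
], yaw=[0.07,0.15,0.205,0.205,0.205], hand=[0,0,0,0,0])

```text
time: 22.68
tcp_pos: [0.5867, -0.0397, 0.1432]
eef_rot: [-3.142, -0.0, -0.408]
force: [0.1, 0.1, 0.2]
gripper_width: 0.0429
```

```bash
python3 nut.py w5 .5863 -.0402
```

```text
[ 0.5867 -0.0397  0.1432] [-3.142 -0.    -0.408] [-0.004  0.024 -0.013]
1860 ((0.5878867506980896, -0.04140768200159073), (0.009960741735994816, 0.04946676641702652), 66.56800079345703) ang 5.87422
```

View pics/w5.png

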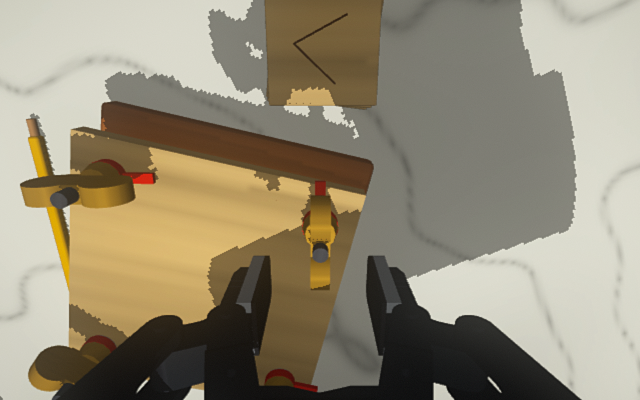

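Nut D is about 1 mm off laterally (stud at (320,253)). I'll correct that, then grip and turn.

Emit:
step_arm([
  [-0.003,-0.008,-0.15],
  [-0.003,-0.008,-0.315],
  [-0.003,-0.008,-0.315],
  [-0.003,-0.008,-0.315],
  [-0.003,-0.008,-0.315],
  [-0.003,-0.008,-0.315],
  [-0.003,-0.008,-0.315],
  [-0.003,-0.008,-0.315],
], yaw=[0,0,0,0,0,0,0,0], hand=[0,0,0,-1,-1,-1,-1,-1])

```text
time: 23.4
tcp_pos: [0.5871, -0.0408, 0.1067]
eef_rot: [-3.141, -0.002, -0.406]
force: [-0.4, 0.8, 3.3]
gripper_width: 0.008
```

```bash
python3 s.py
```

```text
('time', np.float64(23.4)) ('tcp_pos', array([ 0.5871, -0.0408,  0.1067])) ('eef_rot', array([-3.1409e+00, -1.8000e-03, -4.0570e-01])) ('force', array([-0.4069,  0.7599,  3.2578])) ('moment', array([ 0.0479,  0.1903, -0.013 ])) ('gripper_width', np.float64(0.008)) [-0.069  0.387 -0.292  0.89   0.    -2.805]
```

Emit:
step_arm([
  [0,0,-0.001],
  [0,0,-0.002],
  [0,0,-0.003],
  [0,0,-0.005],
  [0,0,-0.006],
  [0,0,-0.007],
  [0,0,-0.009],
  [0,0,-0.01],
  [0,0,-0.011],
  [0,0,-0.013],
  [0,0,-0.014],
  [0,0,-0.015],
], yaw=[-0.07,-0.15,-0.22,-0.3,-0.37,-0.45,-0.52,-0.6,-0.67,-0.75,-0.82,-0.9], hand=[-1,-1,-1,-1,-1,-1,-1,-1,-1,-1,-1,-1])

```text
time: 24.4
tcp_pos: [0.5864, -0.0411, 0.1049]
eef_rot: [-3.141, -0.001, -1.824]
force: [-2.7, -0.6, 7.2]
gripper_width: 0.0082
```

Emit:
step_arm([
  [0,0,-0.001],
  [0,0,-0.002],
  [0,0,-0.004],
  [0,0,-0.005],
  [0,0,-0.005],
  [0,0,-0.005],
  [0,0,-0.005],
], yaw=[-0.07,-0.15,-0.22,-0.3,-0.34,-0.34,-0.34], hand=[-1,-1,-1,-1,-1,-1,-1])

```text
time: 24.98
tcp_pos: [0.5861, -0.0409, 0.1043]
eef_rot: [-3.141, -0.0, -2.353]
force: [-4.6, -0.1, 7.0]
gripper_width: 0.0079
```

```bash
python3 s.py
```

```text
('time', np.float64(24.9833)) ('tcp_pos', array([ 0.5861, -0.0409,  0.1043])) ('eef_rot', array([-3.1410e+00, -1.0000e-04, -2.3529e+00])) ('force', array([-4.5795, -0.1489,  6.9691])) ('moment', array([-0.1193,  0.896 ,  0.0865])) ('gripper_width', np.float64(0.0079)) [-0.069  0.389 -0.295  0.886 -0.    -0.858]
```

Emit:
step_arm([
  [0,0,-0.001],
  [0,0,-0.002],
  [0,0,-0.002],
  [0,0,-0.002],
], yaw=[-0.065,-0.11,-0.11,-0.11], hand=[-1,-1,-1,-1])

```text
time: 25.32
tcp_pos: [0.5861, -0.0409, 0.1041]
eef_rot: [-3.141, 0.0, -2.526]
force: [-4.9, 0.1, 8.9]
gripper_width: 0.0081
```

```bash
python3 s.py
```

```text
('time', np.float64(25.3167)) ('tcp_pos', array([ 0.5861, -0.0409,  0.1041])) ('eef_rot', array([-3.1411,  0.    , -2.5257])) ('force', array([-4.9141,  0.1133,  8.9466])) ('moment', array([-0.0613,  0.9603,  0.0574])) ('gripper_width', np.float64(0.0081)) [-0.069  0.389 -0.296  0.885 -0.    -0.685]
```

Emit:
step_arm([
  [0,0,-0.001],
  [0,0,-0.002],
  [0,0,-0.002],
  [0,0,-0.002],
], yaw=[-0.065,-0.12,-0.12,-0.12], hand=[-1,-1,-1,-1])

```text
time: 25.65
tcp_pos: [0.5861, -0.0408, 0.1041]
eef_rot: [-3.141, 0.0, -2.714]
force: [-4.5, -0.6, 8.8]
gripper_width: 0.008
```

```bash
python3 s.py
```

```text
('time', np.float64(25.65)) ('tcp_pos', array([ 0.5861, -0.0408,  0.1041])) ('eef_rot', array([-3.1412e+00,  2.0000e-04, -2.7136e+00])) ('force', array([-4.4667, -0.6354,  8.7917])) ('moment', array([-0.0315,  1.097 ,  0.3274])) ('gripper_width', np.float64(0.008)) [-0.069  0.389 -0.296  0.885 -0.    -0.497]
```

Emit:
step_arm([
  [0,0,0],
  [0,0,0],
], yaw=[-0.02,-0.02], hand=[-1,-1])

```text
time: 25.82
tcp_pos: [0.586, -0.0407, 0.1041]
eef_rot: [-3.141, 0.0, -2.746]
force: [-5.5, -0.3, 9.4]
gripper_width: 0.0076
```

```bash
python3 s.py
```

```text
('time', np.float64(25.8167)) ('tcp_pos', array([ 0.586 , -0.0407,  0.1041])) ('eef_rot', array([-3.1412e+00,  2.0000e-04, -2.7459e+00])) ('force', array([-5.4837, -0.2935,  9.4289])) ('moment', array([-0.0225,  1.1054,  0.3835])) ('gripper_width', np.float64(0.0076)) [-0.069  0.389 -0.296  0.885 -0.    -0.465]
```

Emit:
step_arm([
  [0,0,0],
  [0,0,0],
  [0,0,0],
  [0,0,0.17],
  [0,0,0.34],
  [0,0.15,0.6],
  [-0.05,0.3,0.9],
  [-0.1,0.5,1],
  [-0.1,0.7,1],
  [-0.1,0.7,1],
  [-0.1,0.7,1],
], yaw=[0,0,0,0,0,0,0,0,0,0,0], hand=[0,0,0,0,0,0,0,0,0,0,0])

```text
time: 26.73
tcp_pos: [0.5743, 0.0442, 0.2227]
eef_rot: [-3.141, 0.0, -2.743]
force: [0.3, 0.5, -0.5]
gripper_width: 0.0428
```

```bash
python3 - <<'E'
from h import *
from station import r
s,c=wrist(r,"w6");P,ok=cloud(c);print(s["tcp_pos"].round(4),s["eef_rot"].round(3),s["force"].round(2))
C=np.array([.5733,.0472]);u=np.array([.0874,.0130])*.5
# board: plane fit inside central 100 mm
m=ok&(np.abs(P[...,2]-.063)<.006)&(np.hypot(P[...,0]-C[0],P[...,1]-C[1])<.055);q=P[m]
k=np.linalg.lstsq(np.c_[q[:,:2]-C,np.ones(len(q))],q[:,2],rcond=None)[0];print("tilt",k[:2].round(4),"top z",k[2].round(4),len(q))
for n,x in dict(A=(.4859,.0342),B=(.5603,.1346),C=(.6607,.0602),D=(.5863,-.0402)).items():
    d=np.hypot(P[...,0]-x[0],P[...,1]-x[1])<.028;w=P[d&ok&(P[...,2]>.085)&(P[...,2]<.11)]
    print(n,len(w),np.percentile(w[:,2],[50,90]).round(4) if len(w) else "")
E
```

```text
[0.5743 0.0442 0.2227] [-3.141  0.    -2.743] [ 0.26  0.47 -0.51]
tilt [ 0.0011 -0.0003] top z 0.0629 13773
A 1434 [0.1009 0.1039]
B 1260 [0.1001 0.1032]
C 1218 [0.0991 0.103 ]
D 1571 [0.0998 0.1031]
```

View pics/w6.png

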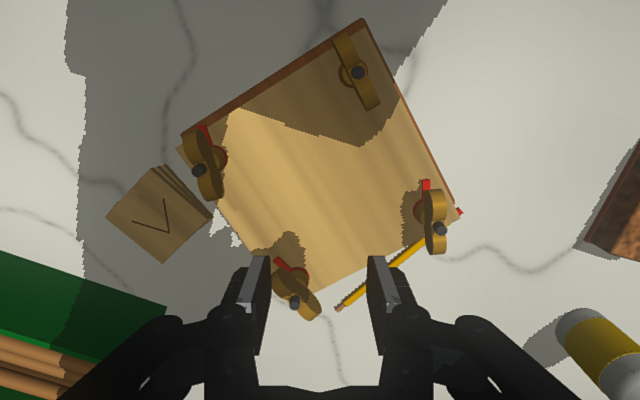

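The board is level (tilt about 0.001 rad) and has dropped 2.9 mm. All the wings are down and in line with their pointers, and the bystanders are undisturbed.

```bash
python3 -c "
from station import r
print(r.hand_in())"
```

```text
the job is handed in; nothing more can be done
None
```

All four wing nuts are screwed home in cross order: first the one nearest the robot, then its diagonal opposite, then the other two. The job is handed in, at about 27 s of the 72 s allowed. `hand_in` gives no verdict, so the result below rests on my own checks.

- **Stops:** each nut ran at about 0.06 N m and then came up against a clear stop after roughly 2.1 to 2.5 rad. I stopped each at about 0.37 to 0.40 N m. That is a wind-up of about 0.25 rad, above the 0.15 needed and well below the 0.45 that crushes the work.
- **Board:** in the last wrist picture it is level within about 0.001 rad. Its top reads 62.9 mm, down from 65.8 mm at the start. That is 0.9 mm above the nominal 62 mm, within the camera's 2 mm calibration and the 1.5 mm tolerance.
- **Release:** all the wings are let go and the gripper is clear above the press. The pointers I could see were in line with their wings, but the first nut's pointer was hidden in that picture. Every bystander in that view looks undisturbed; the mug, jar and hammer were out of frame.
- **Disagreements:**
  - The wings of the first nut read about 0.8 mm higher than the others in the depth image (0.1039 against 0.1031 m). It had come firmly to its stop, so I put this down to depth and calibration error.
  - One torque reading on that nut rose early to about 0.15 N m, then fell back as it kept turning. It was not the stop.

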